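Press a slide cassette into the spring magazine and fold its cover shut

ROBOT

A 6-joint arm with a two-finger parallel gripper is mounted at the origin on the work surface. World frame = base frame: x ahead of the robot, y to its left, z up, the work surface at z = 0. Lengths are in m, angles in degrees, forces in N, time in s.
With the tool pointing down it reaches from about 0.325 to 0.9 m from the base axis. Payload 6.1 kg.
Tool frame: the origin (TCP) lies at the very end of the fingers, on their centre line; the grasp point (between the pads) lies 19 mm behind it; z points along the fingers, x is the direction in which the jaws open and shut, and the axes are right-handed (so a half turn about z gives the same grasp; the last joint's range is limited). The gripper opens to 87 mm and grips with 3 to 60 N. Pads are 19 mm wide; open, the fingers measure 117 mm over their backs; the gripper's body (75 mm by 190 mm) begins 51 mm behind the grasp point.
Start: joints at [-79.475, 12.628, 87.462, -0, 79.91, -7.225], TCP at [0.191, -0.595, 0.194] pointing down, gripper open.
Joint ranges: [-170.65, 170.65], [-52.31, 119.04], [5.05, 147.46], [-71.25, 251.25], [11.57, 151.72], [-153.62, 153.62]. Speed limits (degrees/s): [147.25, 147.25, 172.46, 180, 180, 180].

INTERFACE

Orientations are given as [roll, pitch, yaw] about the fixed x, y, z axes, in that order (R = Rz(yaw) Ry(pitch) Rx(roll)).
In Python, from station import env gives the robot as it stands. The module is installed in compiled form; this text tells all that it offers. Calls block until the motion is done:
- env.reach(position, orientation): joint-space move of the TCP to a pose.
- env.move_linear(position, rate=0.15, rot=None, until_force=None): straight line of the TCP; rot=None keeps the orientation; rate is the mean speed in m/s. With until_force (N) it stops when the force on the tool has changed by that much, and returns True; else False.
- env.set_joints(angles): joint-space move.
- env.ungrasp() and env.grasp(effort=None): open the fingers fully, or close them until they stop; effort is the grip in N (None keeps the last).
- env.hold(seconds).
- env.inverse_kinematics(position, orientation): joint angles nearest the present ones, or None.
- env.read_state(): the state.
- env.read_camera(name): name is "scene" or "top"; returns the picture (420x560x3 uint8, red, green, blue); there is no depth.
- env.camera_info(name): a dict with "intrinsics" (3x3 intrinsics, pixels), "k1" (the pictures are not rectified: a ray, as slopes to the right and down, at radius r is drawn at 1 + k1 r^2 times it, then the intrinsics apply), "world_from_camera" (4x4, takes a point from camera to world coordinates). Camera axes: x right, y down, z forward; pixel columns grow to the right and rows downward; lengths in m; the calibration is good to about 2 mm. A picture is of the moment at which its call begins. camera_info takes no time and is no camera call.
A pose or a line that the arm cannot do raises env.MotionError and nothing moves.
- env.hand_in(): hands the job in, once; it reports no verdict.
The state is a dict: "t": time; "q": joint angles; "qd": joint speeds; "tau": joint torques, N m; "eef_pos": TCP position; "orientation": TCP orientation; "wrist_force": force on the tool from outside, world axes, zero at the start; "torque": the same for the moment, N m; "opening": opening from 0.0 (shut) to 1.0 (fully open).
Only numpy, scipy, OpenCV 4.12 (cv2) and the standard library are available. Lean on these libraries where they do the work, as an engineer would, in place of code of your own. Each camera call takes 0.05 s, during which the arm holds its last target.

TASK

Lay the blue cassette, white label up, in the mouth of the spring magazine, and press it down onto the grey one, level, until both yellow catches have snapped over it and hold it. Then fold the magazine's cover all the way shut, and leave the orange cassette and the other things on the bench where they are.

Things in the scene. Friction and masses are not known exactly. Their poses are not given: they have to be found in the camera images.
- magazine: Spring magazine fixed to the bench: grey open-topped well, a blue catch housing at each end (to 72 mm high), aluminium base 140 x 200 mm (x -54 to +86, y -100 to +100 mm). Origin: on the bench, below the well's centre; z up, y along the well, +x towards the cover's hinge. Inside 64 x 124 mm: a cassette, lengthwise along y, has 2 mm play on every side.
- mouth (a point): Centre of the well's mouth, 69 mm above the bench: the underside of a cassette laid in rests here, on the catches' slopes, its top at 89 mm. The four corners have guides to 74 mm high, flared outwards to 81 mm; between them the long sides are only 50 mm high, so over 80 mm of length fingers have room beside the cassette. Axes as the magazine's.
- catch_line (a point): Centre of the well at the height of the catches' flat undersides, 60 mm above the bench. Pressed down 29 mm with 11 to 16 N (follower spring 8 N rising to 13 N, plus catches), a cassette's top passes this height and both catches snap back over it; 6 mm of spare travel remain. Let go, it rises until its top is here again. Pressed near one end, it tips and only that catch takes it.
- catch_left (a joint): Yellow spring catch, 26 mm wide, at the middle of the well's +y end: m that it is pushed back outwards, 0 = out (nose 4 mm over the cassette's end), about 0.004 while a cassette passes. Its upper face slopes up and outwards to 76 mm above the bench.
- catch_right (a joint): The same catch at the -y end: m pushed back, 0 = out.
- follower (a joint): The spring follower under the stack: m that it is pressed down, 0 = up (as at the start, one grey cassette on it), 0.020 with the blue cassette caught as well, 0.026 = bottom of its travel.
- cover (a joint): Blue-framed cover with a clear window, 116 x 150 x 6 mm, hinged on the magazine's +x side: rad, 0 = shut (flat), 1.57 upright, at the start 1.9 to 2.25, leaning back from the well. Stiff hinge: stays where left; 1 to 2.5 N at the free edge moves it. Shut, its underside is 84 mm and its top 90 mm above the bench: it cannot shut over a cassette still resting on the catches.
- cover_hinge (a point): Middle of the cover's hinge axis, 72 mm to +x of the magazine's origin and 86 mm above the bench. The axis is parallel to the magazine's y.
- cover_edge (a point): Middle of the cover's free edge, on its outer face (the top when shut), 118 mm from the hinge axis. Its own x points along the cover from the free edge to the hinge, its z out of the outer face. When open, it stands up to 198 mm above the bench.
- cassette_blue: The blue cassette to be loaded: flat rigid case 60 x 120 x 20 mm (x, y, z), 70 to 120 g, white label on top, loose on the bench. Origin: centre of its underside, z up.
- cassette_grey: Grey cassette of the same size, already in the magazine on the follower, its top at 60 mm just under the catches. Origin: centre of its underside.
- cassette_orange: Orange cassette of the same size, loose on the bench beside the blue one; stays there. Origin: centre of its underside.
- meter: Yellow hand meter 75 x 130 x 46 mm lying on the bench; stays there. Origin: centre of its underside.
- bottle: Amber bottle, 60 mm across and 130 mm tall, standing; stays there. Origin: centre of its underside.
- tube_rack: White rack 60 x 160 mm with four green-capped tubes, 98 mm tall; stays there. Origin: centre of its underside.
There are look-alikes about, which are no part of the job. Several things have the shape of the cassette_blue; the one meant has the colours described above. Of the things that look like the magazine, the larger one is meant.

How it is judged (in metres and radians):
On the way:
1. with the cover still open, the blue cassette is down under both catches, on top of the grey one (z of cassette_blue in the frame of magazine below 0.0425 m and horizontal distance between cassette_blue and magazine below 0.008 m and angle between cassette_blue's own z axis and vertical below 0.04 rad and value of joint follower above 0.017 m and value of joint cover above 1.2 rad), for 0.2 s.
At the end, for the whole second after the job is handed in: Blue cassette level (0.04 rad) on the grey one, centred within 8 mm in the well, caught under both catches (underside 36 to 42.5 mm up, follower down over 17 mm), at rest; cover below 0.08 rad; orange cassette, meter, bottle and rack within 30 mm of their starts (z of cassette_blue in the frame of magazine between 0.036 and 0.0425 m and horizontal distance between each of cassette_blue, cassette_grey and magazine below 0.008 m and angle between cassette_blue's own z axis and vertical below 0.04 rad and linear speed of cassette_blue below 0.02 m/s and value of joint follower above 0.017 m and value of joint cover below 0.08 rad and distance of each of cassette_orange, meter, bottle, tube_rack from where it was at the start of the episode below 0.03 m); the robot touches nothing.
It fails at once if the orange cassette is moved more than 30 mm (distance of cassette_orange from where it was at the start of the episode above 0.03 m).
It fails at once if the meter, bottle or tube rack is moved more than 30 mm (distance of any of meter, bottle, tube_rack from where it was at the start of the episode above 0.03 m).
It also fails if it takes over 61 s, if anything falls off the work surface, if the arm or the gripper's body presses on something with over 40 N, if the wrist force passes 120 N, or if a joint passes its speed limit or range.

## Working session

There is one attempt and no reset: what is moved stays moved. The work goes in short steps, each a Python script; the robot and the scene stay as the last script left them, time stands still between calls to the robot, and variables do not carry over. Pictures are saved under pics/ and viewed, and the job is handed in when it is done.

```bash
mkdir -p pics; ls
python3 - <<'E'
from station import env
import cv2
for n in("scene","top"):
    im=env.read_camera(n); cv2.imwrite(f"pics/{n}0.png",im[:,:,::-1]); i=env.camera_info(n); print(n,i)
s=env.read_state(); print(s)
E
```

```text
pics
scene {'intrinsics': array([[435.7794513 ,   0.        , 281.47600789],
       [  0.        , 435.7794513 , 202.27112745],
       [  0.        ,   0.        ,   1.        ]]), 'k1': -0.11584185270668852, 'world_from_camera': array([[-0.52480402,  0.67408902, -0.51979297,  1.06264488],
       [ 0.85107398,  0.42695194, -0.30558981,  0.3857283 ],
       [ 0.01593188, -0.60275703, -0.79776572,  0.94772092],
       [ 0.        ,  0.        ,  0.        ,  1.        ]])}
top {'intrinsics': array([[411.48333175,   0.        , 281.52115357],
       [  0.        , 411.48333175, 215.56828036],
       [  0.        ,   0.        ,   1.        ]]), 'k1': 0.030929759366088223, 'world_from_camera': array([[-8.77045662e-03, -9.88831014e-01,  1.48782747e-01,
         3.43008997e-01],
       [-9.99961402e-01,  8.59506220e-03, -1.82181093e-03,
         8.27727183e-02],
       [ 5.22666180e-04, -1.48792982e-01, -9.88868229e-01,
         1.17867143e+00],
       [ 0.00000000e+00,  0.00000000e+00,  0.00000000e+00,
         1.00000000e+00]])}
{'t': 0.1, 'q': array([-7.94739403e+01,  1.26718271e+01,  8.75188007e+01,  9.26043295e-04,
        7.99110717e+01, -7.22557205e+00]), 'qd': array([ 0.04535629, -0.03623716, -0.12283191, -0.08731621, -0.07277843,
       -0.01260172]), 'tau': array([ 8.05085401e-04, -4.95941949e+01, -3.88519406e+01,  7.02294521e-02,
        5.15795150e-02, -3.69754957e-05]), 'eef_pos': array([ 0.19044065, -0.59463747,  0.19283855]), 'orientation': array([-1.79986304e+02,  1.00777144e-01, -7.22485192e+01]), 'wrist_force': array([-0.08167982,  0.36886985, -0.15969896]), 'torque': array([ 0.04169885, -0.02757492, -0.0311422 ]), 'opening': 0.9983762090908281}
```

View pics/scene0.png

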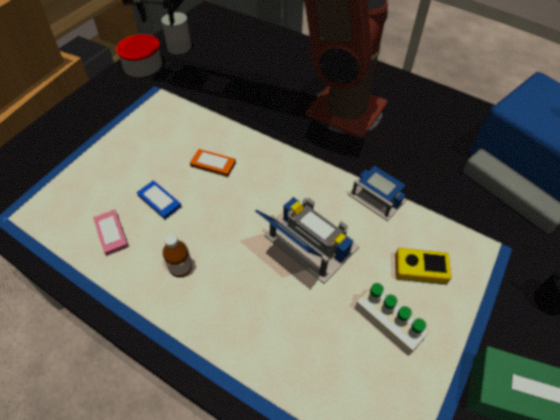

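View pics/top0.png

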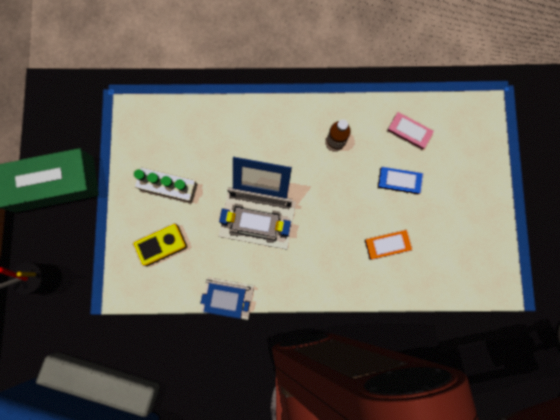

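Candidates for the blue cassette (top view): blue with white label (401,180), orange (388,244) and pink (411,130). For the magazine: the large one (256,222) and the small look-alike (227,299). I choose the blue one at (401,180) and the large magazine at (256,222), and will check both in a crop.

```bash
cat > h.py <<'E'
import numpy as np, cv2
from station import env
def rays(n,uv):
    i=env.camera_info(n); K=i["intrinsics"];T=i["world_from_camera"]
    d=cv2.undistortPoints(np.array(uv,float).reshape(-1,1,2),K,np.array([i["k1"],0,0,0.]),).reshape(-1,2)
    return T[:3,3],np.c_[d,np.ones(len(d))]@T[:3,:3].T
def onplane(n,uv,z):
    o,d=rays(n,uv); return o+d*((z-o[2])/d[:,2])[:,None]
def proj(n,P):
    i=env.camera_info(n); T=np.linalg.inv(i["world_from_camera"])
    return cv2.projectPoints(np.array(P,float).reshape(-1,3),cv2.Rodrigues(T[:3,:3])[0],T[:3,3],i["intrinsics"],np.array([i["k1"],0,0,0.]))[0].reshape(-1,2)
def tri(uv1,uv2,n1="scene",n2="top"):
    o1,d1=rays(n1,[uv1]);o2,d2=rays(n2,[uv2]);d1=d1[0];d2=d2[0]
    s=np.linalg.lstsq(np.c_[d1,-d2],o2-o1,rcond=None)[0]
    a=o1+s[0]*d1;b=o2+s[1]*d2
    return (a+b)/2,np.linalg.norm(a-b)
def crop(n,c,w,h,s,name,im=None):
    if im is None: im=env.read_camera(n)
    x,y=c[0]-w//2,c[1]-h//2
    cv2.imwrite(name,cv2.resize(im[y:y+h,x:x+w,::-1],None,fx=s,fy=s,interpolation=cv2.INTER_CUBIC))
def blob(im,lo,hi,roi):
    h=cv2.cvtColor(im,cv2.COLOR_RGB2HSV); m=cv2.inRange(h,lo,hi)
    k=np.zeros_like(m); x0,y0,x1,y1=roi; k[y0:y1,x0:x1]=255; m&=k
    cs,_=cv2.findContours(m,cv2.RETR_EXTERNAL,cv2.CHAIN_APPROX_NONE)
    return sorted(cs,key=cv2.contourArea,reverse=True)
E
python3 - <<'E'
from h import *
top=cv2.imread("pics/top0.png")[:,:,::-1].copy(); sc=cv2.imread("pics/scene0.png")[:,:,::-1].copy()
def rect(n,c,z):
    P=onplane(n,c.reshape(-1,2),z); r=cv2.minAreaRect((P[:,:2]*1000).astype(np.float32)); return r
c=blob(top,(100,90,60),(130,255,255),(370,160,430,200))[0]; print("blue top",rect("top",c,.02))
c=blob(top,(0,0,150),(179,90,255),(385,165,418,192)); 
c=blob(sc,(100,90,60),(130,255,255),(130,175,190,225))[0]; print("blue scene@.02",rect("scene",c,.02))
c=blob(top,(3,120,90),(18,255,255),(355,225,420,262))[0]; print("orange",rect("top",c,.02))
for n,im,roi in(("top",top,(215,195,300,245)),("scene",sc,(280,190,360,260))):
    for c in blob(im,(22,120,100),(34,255,255),roi)[:3]:
        m=cv2.moments(c); 
        if m['m00']>0: uv=(m['m10']/m['m00'],m['m01']/m['m00']); print(n,"yellow",uv,m['m00'],onplane(n,[uv],.07)[0])
crop("top",(256,210),110,100,6,"pics/c1.png",top)
crop("scene",(310,235),130,100,6,"pics/c2.png",sc)
crop("top",(400,190),110,120,5,"pics/c3.png",top)
E
```

```text
blue top ((618.7252807617188, -261.5234375), (120.40396881103516, 61.38298416137695), 80.18614196777344)
blue scene@.02 ((624.396240234375, -258.31890869140625), (123.82295227050781, 60.53487777709961), 79.91401672363281)
orange ((433.2935791015625, -218.35049438476562), (59.99127197265625, 122.8091812133789), 12.532772064208984)
top yellow (230.14406779661016, 216.51129943502823) 59.0 [0.50843677 0.22060789 0.07      ]
top yellow (279.1921921921922, 225.25525525525524) 55.5 [0.48327698 0.08728631 0.07      ]
scene yellow (297.0809792843691, 207.50282485875707) 88.5 [0.48381892 0.09114964 0.07      ]
scene yellow (339.15671641791045, 237.79353233830844) 67.0 [0.5075528  0.22188527 0.07      ]
```

```bash
cd pics; python3 -c "
import cv2,numpy as np
for i in (1,2,3): print(cv2.imread(f'c{i}.png').shape)"
```

```text
(600, 660, 3)
(600, 780, 3)
(600, 550, 3)
```

View pics/c1.png

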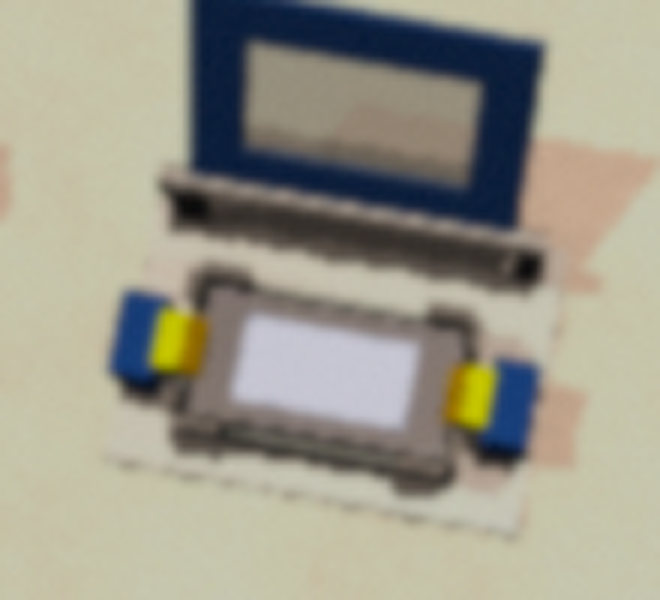

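View pics/c2.png

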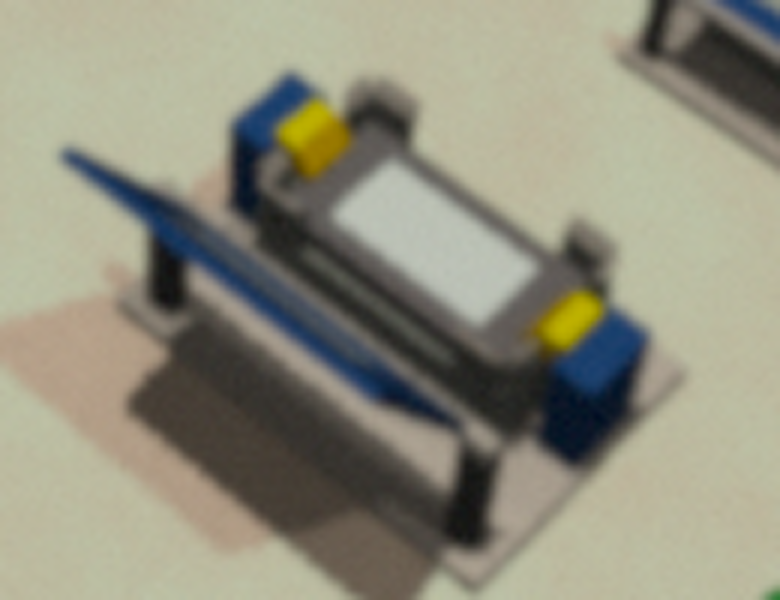

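View pics/c3.png

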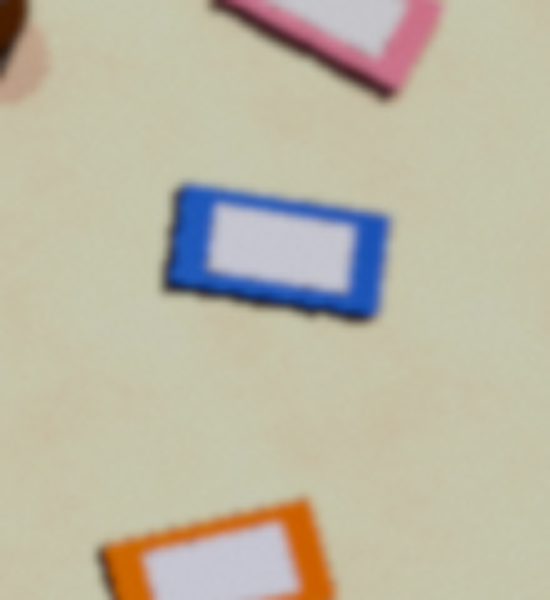

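The crops show a blue cassette with its white label up at top (401,180), and the large magazine with the grey cassette's label at about (257,222), its cover leaning back towards +x. Next I measure the labels in both views.

Run:
```python
from h import *
top=cv2.imread("pics/top0.png")[:,:,::-1].copy(); sc=cv2.imread("pics/scene0.png")[:,:,::-1].copy()
def lab(n,im,roi,z):
    g=cv2.cvtColor(im,cv2.COLOR_RGB2HSV); x0,y0,x1,y1=roi
    # bluish white label : B>=R
    m=((im[:,:,2].astype(int)-im[:,:,0]>-8)&(im.min(2)>140)).astype(np.uint8)
    k=np.zeros_like(m);k[y0:y1,x0:x1]=1
    c=max(cv2.findContours(m&k,cv2.RETR_EXTERNAL,cv2.CHAIN_APPROX_NONE)[0],key=cv2.contourArea)
    M=cv2.moments(c); uv=(M['m10']/M['m00'],M['m01']/M['m00'])
    r=cv2.minAreaRect((onplane(n,c.reshape(-1,2),z)[:,:2]*1000).astype(np.float32))
    print(n,np.round(uv,2),M['m00'],"world",onplane(n,[uv],z)[0].round(4),r); return uv
a=lab("top",top,(380,165,425,195),.02); b=lab("scene",sc,(135,180,185,215),.02); print("blue tri",tri(b,a))
a=lab("top",top,(235,208,280,236),.06); b=lab("scene",sc,(290,205,345,250),.06); print("grey tri",tri(b,a))
y1=tri((297.08,207.5),(279.19,225.26));y2=tri((339.16,237.79),(230.14,216.51));print(y1,y2,(y1[0]+y2[0])/2)
d=y2[0]-y1[0];print("yaw",np.degrees(np.arctan2(-d[0],d[1])))
def col(cc): print(cc)
# aluminium base corner pixels (top crop c1 px/6 + offset 201,160)
for p in [(108,460),(518,538)]:
    print("base corner",onplane("top",[(p[0]/6+201,p[1]/6+160)],.004)[0])
# scene base corners crop c2 offset 245,185
for p in [(683,375),(472,588),(122,302)]:
    print("scene base",onplane("scene",[(p[0]/6+245,p[1]/6+185)],.004)[0])
# cover edge corners
for nm,pt,ps in [("edge -y",(545,43),(66,152))]:
    print(nm,tri((ps[0]/6+245,ps[1]/6+185),(pt[0]/6+201,pt[1]/6+160)))
```

```text
top [400.85 179.2 ] 328.5 world [ 0.6202 -0.2637  0.02  ] ((620.4186401367188, -263.75537109375), (79.18486022949219, 39.02421188354492), 79.64884185791016)
scene [157.82 197.02] 294.5 world [ 0.622  -0.2615  0.02  ] ((621.7512817382812, -262.4111328125), (78.581298828125, 38.49860763549805), 79.5247802734375)
blue tri (array([ 0.62064885, -0.26416055,  0.01691912]), np.float64(0.0010501248262165378))
top [254.78 221.55] 430.0 world [0.4954 0.1542 0.06  ] ((495.40960693359375, 154.17274475097656), (83.55413818359375, 43.25947570800781), 79.09264373779297)
scene [316.98 224.84] 395.0 world [0.4968 0.1562 0.06  ] ((496.2847900390625, 155.12033081054688), (79.73597717285156, 39.47370529174805), 79.01225280761719)
grey tri (array([0.49545987, 0.15494492, 0.05758149]), np.float64(0.0012911678629745093))
(array([0.48289081, 0.08882065, 0.0676834 ]), np.float64(0.0033135181452211356)) (array([0.50810737, 0.22127309, 0.07041198]), np.float64(0.001508789255638627)) [0.49549909 0.15504687 0.06904769]
yaw -10.779088835820179
base corner [0.46023585 0.26009018 0.004     ]
base corner [0.42130806 0.06490249 0.004     ]
scene base [0.46513454 0.26555929 0.004     ]
scene base [0.60000879 0.23689784 0.004     ]
scene base [0.56049913 0.04505169 0.004     ]
edge -y (array([0.61347034, 0.05594959, 0.18340378]), np.float64(0.0038678733153718558))
```

The points agree with the given sizes: label heights about 17 to 20 mm and 58 to 60 mm, and cover edge length 116 mm from the hinge. The magazine is at about (0.496,0.155) with yaw −11°, the cover at about 2.14 rad, and the blue cassette at about (0.621,−0.263) with yaw −10.4°. Now I grasp it high on its sides.

Run:
```python
from h import *
# hinge bar, -y end (top c1 px, scene c2 px)
print("bar end",tri((172/6+245,195/6+185),(552/6+201,248/6+160)))
B=(.621,-.2628)
for y in(-10.4,169.6):
    print(y,env.inverse_kinematics([*B,.10],[180,0,y]),env.inverse_kinematics([.4955,.155,.1],[180,0,y]),env.inverse_kinematics([.4955,.155,.06],[180,0,y+90]))
env.reach([*B,.12],[180,0,-10.4])
print(env.read_state()["t"],env.read_state()["q"])
hit=env.move_linear([*B,.009],rate=.12,until_force=8)
print(hit,env.read_state()["eef_pos"],env.read_state()["wrist_force"])
crop("top",(400,190),110,120,5,"pics/g1.png")
```

```text
bar end (array([0.5457122 , 0.05428333, 0.07469671]), np.float64(0.011365256892872592))
-10.4 [-2.96312569e+01  2.35104301e+01  8.42724710e+01 -2.54444375e-14
  7.22170989e+01 -1.92312569e+01] [ 8.66280331e+00  3.26088981e+00  1.08377645e+02 -2.54444375e-14
  6.83614651e+01  1.90628033e+01] [ 8.66280331e+00  6.26687690e+00  1.09939152e+02 -2.54444375e-14
  6.37939706e+01 -7.09371967e+01]
169.6 None None [  8.66280331   6.2668769  109.93915245   0.          63.79397064
 109.06280331]
2.0833 [-2.97336185e+01  2.24377676e+01  8.34003234e+01 -2.09512641e-02
  7.41347229e+01 -1.92273084e+01]
False [ 0.62186543 -0.26326996  0.01017765] [-0.10071111  1.00357989 -0.17700547]
```

View pics/g1.png

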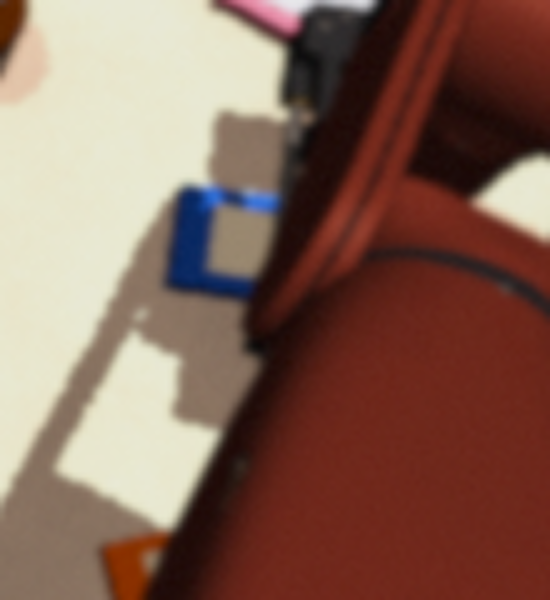

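The arm covers the top view, but the visible corner of the cassette at (435/5,…) has not moved. I'll grasp, lift a little and check in the scene view.

Run:
```python
from h import *
env.grasp(25)
s=env.read_state();print(s["opening"],s["opening"]*87,s["eef_pos"],s["orientation"],s["wrist_force"])
p=s["eef_pos"]
env.move_linear([p[0],p[1],.20],rate=.15)
s=env.read_state();print(s["t"],s["opening"],s["eef_pos"],s["wrist_force"])
im=env.read_camera("scene"); cv2.imwrite("pics/l1f.png",im[:,:,::-1])
u=proj("scene",[s["eef_pos"]])[0].astype(int);print(u)
crop("scene",(int(u[0]),int(u[1])),130,110,5,"pics/l1.png",im)
```

```text
0.006431401046224864 0.5595318910215632 [ 0.62098937 -0.26281109  0.00899701] [-1.79999267e+02  2.50560633e-04 -1.04011229e+01] [ 0.32048253  0.10939918 -0.22159097]
6.1583 0.007395130446340913 [ 0.62030223 -0.26244964  0.19846856] [ 0.27388863 -0.3298709  -1.81559699]
[142 150]
```

View pics/l1.png

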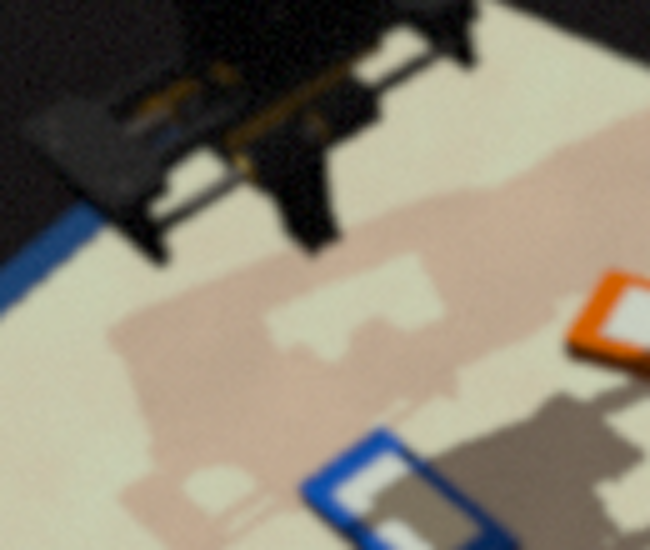

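The gripper closed on nothing: opening is about 0, and the cassette still lies at about (159,195). I'll measure where it is now and look at the whole view.

Run:
```python
from h import *
im=cv2.imread("pics/l1f.png")[:,:,::-1].copy()
c=blob(im,(100,90,40),(130,255,255),(120,165,200,235))[0]
print("scene blue",cv2.minAreaRect((onplane("scene",c.reshape(-1,2),.02)[:,:2]*1000).astype(np.float32)))
```

```text
scene blue ((625.40966796875, -256.2581481933594), (127.23968505859375, 61.67182922363281), 80.0376968383789)
```

View pics/l1f.png

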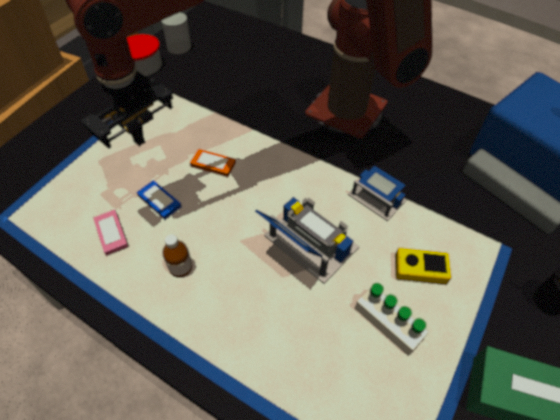

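The fingertip shows at (140,144), while the reported TCP projects to (142,150). That puts the real tip about 20 mm higher than the state says, so the fingers probably passed over the cassette. I'll check by touching the cassette's top with closed fingers.

Run:
```python
from h import *
p=[.621,-.2628]
env.move_linear([*p,.06],rate=.2)
h=env.move_linear([*p,-.004],rate=.03,until_force=4)
s=env.read_state();print(h,s["t"],s["eef_pos"],s["wrist_force"])
im=env.read_camera("scene");crop("scene",(155,190),130,110,5,"pics/l2.png",im)
```

```text
False 9.3417 [ 0.62111282 -0.26287912 -0.0038117 ] [-0.30363203 -0.29759953  0.1871808 ]
```

View pics/l2.png

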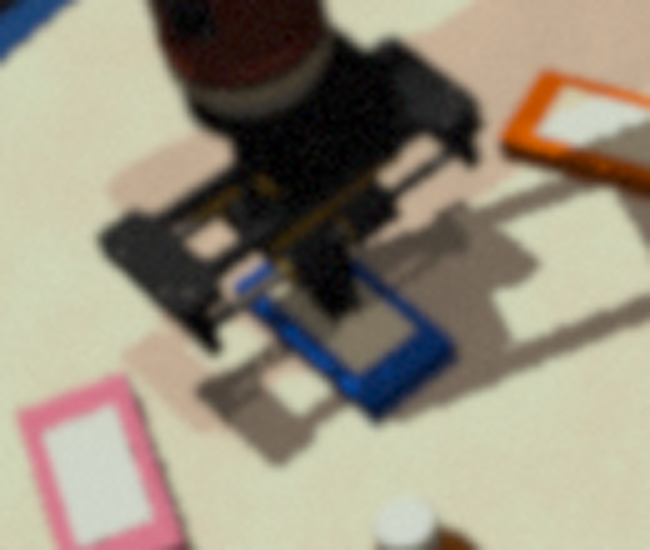

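The reported z is −4 mm and there is still no contact with the 20 mm top, so the state's z reads well below the real tip. I keep going down slowly until it touches, to find the offset.

Run:
```python
from h import *
p=[.621,-.2628]
h=env.move_linear([*p,-.03],rate=.02,until_force=4)
s=env.read_state();print(h,s["t"],s["eef_pos"],s["wrist_force"])
env.hold(.2);s=env.read_state();print(s["eef_pos"],s["wrist_force"])
im=env.read_camera("scene");crop("scene",(155,190),130,110,5,"pics/l3.png",im)
```

```text
True 9.8917 [ 0.62112977 -0.26287054 -0.00826738] [-0.73247963  0.56996306  4.98856827]
[ 0.62115053 -0.26283534 -0.00826179] [-0.91548436  0.04462043  5.91781746]
```

View pics/l3.png

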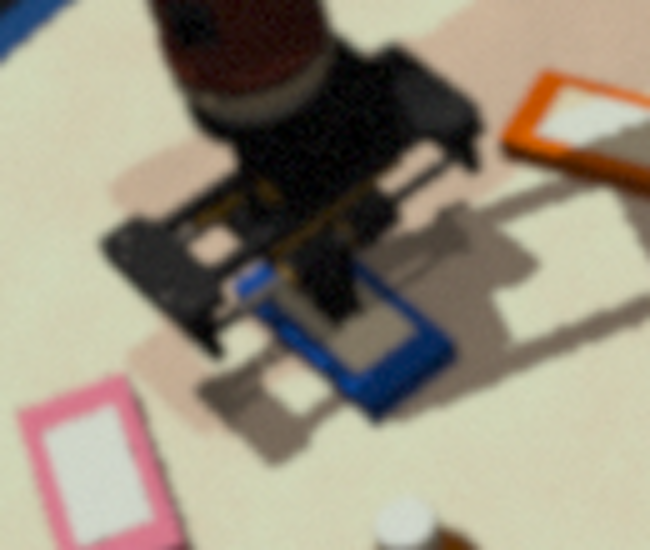

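Contact came at reported z = −8.3 mm on a 20 mm top, so the real tip is about 28 mm above what is reported. The tip is at pixel (158,197), right on the label's centre, so x and y are correct. I'll use command z = real z − 0.028, go back up and grasp again.

```bash
echo 'OFF=.0283' >> h.py
python3 - <<'E'
from h import *
p=[.621,-.2628]
env.move_linear([*p,.045-OFF],rate=.15)
env.ungrasp()
print(env.read_state()["opening"])
h=env.move_linear([*p,.008-OFF],rate=.05,until_force=5)
s=env.read_state();print(h,s["t"],s["eef_pos"],s["wrist_force"])
if not h:
    env.grasp(25)
    s=env.read_state();print(s["opening"]*87,s["eef_pos"])
    if s["opening"]*87>50:
        env.move_linear([*p,.20-OFF],rate=.2)
s=env.read_state();print(s["t"],s["opening"]*87,s["eef_pos"],s["orientation"],s["wrist_force"])
im=env.read_camera("scene");crop("scene",(150,160),140,120,5,"pics/l4.png",im)
E
```

```text
0.9969483069085445
False 12.875 [ 0.62129481 -0.26296102 -0.01999655] [0.72758667 0.05810155 0.1913772 ]
59.80560659367012 [ 0.62106324 -0.26284755 -0.02013311]
14.575 59.30482740376137 [ 0.62001929 -0.26225158  0.16975952] [-179.92212765    0.23082662  -10.39926816] [-0.49579998  0.30689612 -2.59971072]
```

View pics/l4.png

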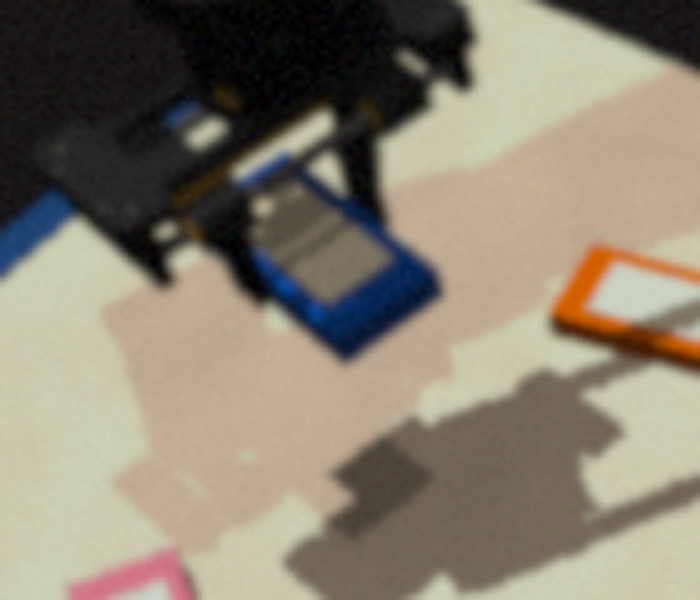

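The cassette is held level, opening 59.5 mm. Now I carry it high over the magazine, hover above the mouth and check the alignment.

Run:
```python
from h import *
s=env.read_state();p=s["eef_pos"]
M=[.4960,.1552]
env.move_linear([p[0],p[1],.26-OFF],rate=.25)
env.reach([*M,.26-OFF],[180,0,-11])
env.move_linear([*M,.102-OFF],rate=.15)   # underside ~ .094
env.hold(.2)
s=env.read_state();print(s["t"],s["opening"]*87,s["eef_pos"],s["orientation"],s["wrist_force"])
for n,c in(("scene",(312,220)),("top",(256,212))):
    im=env.read_camera(n);cv2.imwrite(f"pics/m1{n}.png",im[:,:,::-1]);crop(n,c,140,110,5,f"pics/m1{n}c.png",im)
```

```text
18.0167 59.494026328176375 [0.49674079 0.1553356  0.07466058] [-1.79964441e+02 -9.54628846e-02 -1.09982247e+01] [-0.43800519  0.13821224 -1.46739183]
```

View pics/m1scenec.png

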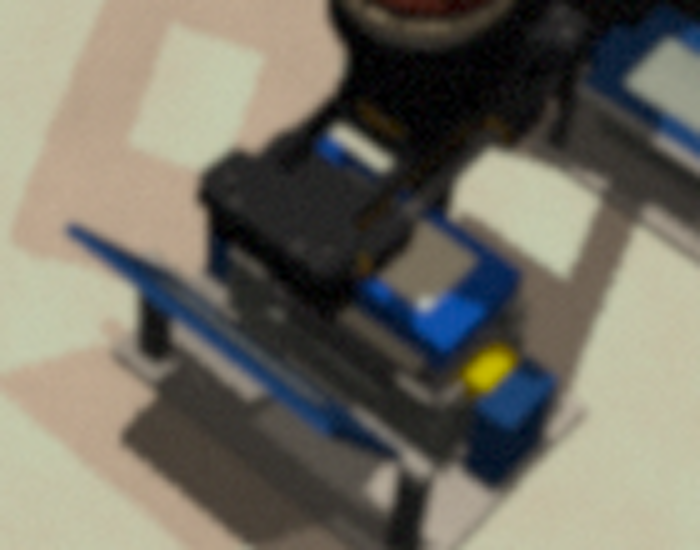

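View pics/m1topc.png

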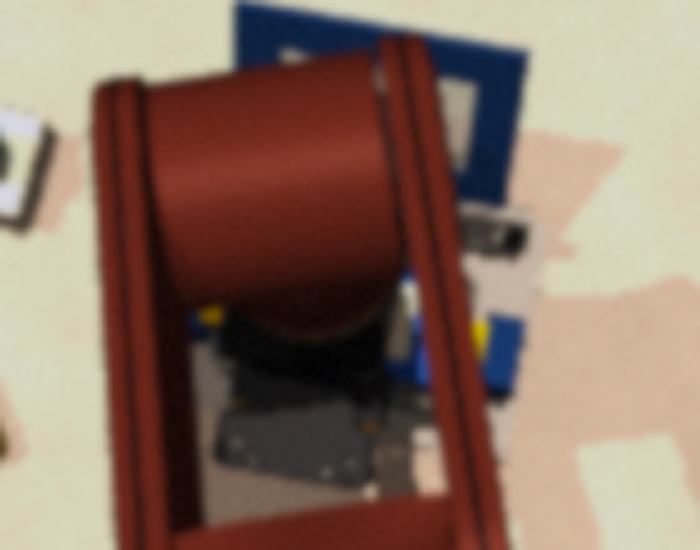

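Run:
```python
from h import *
a=np.radians(-11);R=np.array([[np.cos(a),-np.sin(a)],[np.sin(a),np.cos(a)]])
c=np.array([.4967,.1553]); z=.115
im=cv2.imread("pics/m1scenec.png")
for x,y,zz in[(-20,40,z),(20,40,z),(-30,60,z),(30,60,z),(30,60,z-.02),(-30,60,z-.02)]:
    P=[*(c+R@np.array([x,y])/1000),zz]; u=(proj("scene",[P])[0]-(242,165))*5+2; print(x,y,u.round())
    cv2.circle(im,tuple(int(v) for v in u),3,(0,0,255),-1)
cv2.imwrite("pics/m1an.png",im[180:420,330:600].repeat(2,0).repeat(2,1))
```

```text
-20 40 [477. 257.]
20 40 [424. 309.]
-30 60 [524. 268.]
30 60 [444. 347.]
30 60 [439. 370.]
-30 60 [518. 292.]
```

View pics/m1an.png

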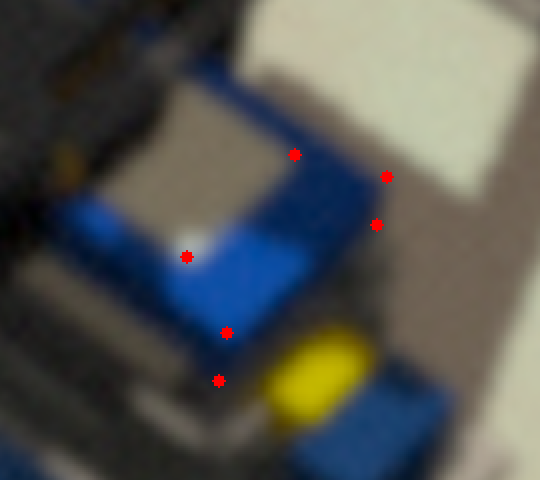

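The predicted corners land within about 1 to 2 mm of the image, so I'm aligned. I lower it gently until it rests on the catches, expected at real tip z of about 0.077.

Run:
```python
from h import *
M=[.4957,.1552]
h=env.move_linear([*M,.0755-OFF],rate=.025,until_force=4)
s=env.read_state();print(h,s["t"],s["opening"]*87,s["eef_pos"]+[0,0,OFF],s["orientation"],s["wrist_force"],s["torque"])
im=env.read_camera("scene");crop("scene",(312,220),140,110,5,f"pics/m2.png",im)
```

```text
True 19.0583 59.83964984180131 [0.49546712 0.15501904 0.0765335 ] [ 1.79977646e+02  3.80448632e-02 -1.10057337e+01] [1.03266229 0.18601244 3.65345354] [ 0.0658452  -0.18495725 -0.09829624]
```

View pics/m2.png

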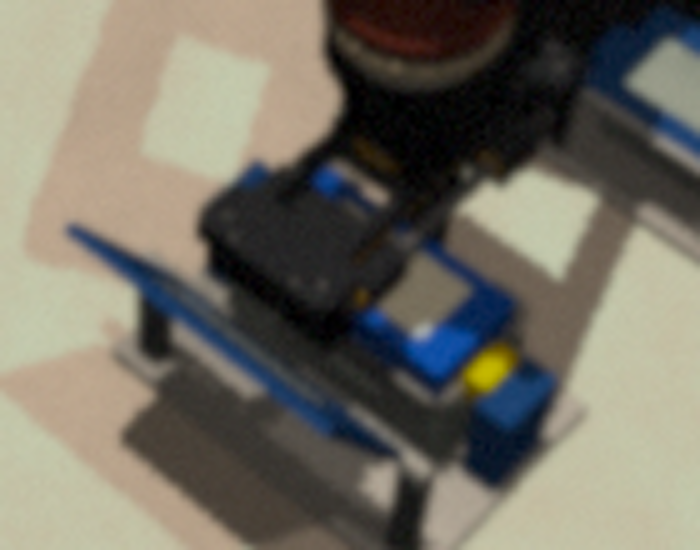

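It touched at underside height of about 0.069, so it is seated in the mouth on both catches. I release, lift clear, turn the jaws 90°, close them, and check from above before pressing.

Run:
```python
from h import *
M=[.4957,.1552]
env.ungrasp()
s=env.read_state();print(s["opening"]*87,s["wrist_force"],s["eef_pos"]+[0,0,OFF])
env.move_linear([*M,.16-OFF],rate=.15)
env.reach([*M,.16-OFF],[180,0,79])
env.grasp(20)
s=env.read_state();print(s["t"],s["opening"],s["eef_pos"]+[0,0,OFF],s["orientation"])
im=env.read_camera("scene");crop("scene",(312,220),140,110,5,f"pics/m3.png",im)
```

```text
86.84793455860688 [0.74725764 0.00977412 0.35293454] [0.49438934 0.15487402 0.07565607]
23.5167 0.0037776692039913884 [0.49569983 0.15519595 0.16000199] [-1.79999051e+02 -6.32739222e-04  7.89992136e+01]
```

View pics/m3.png

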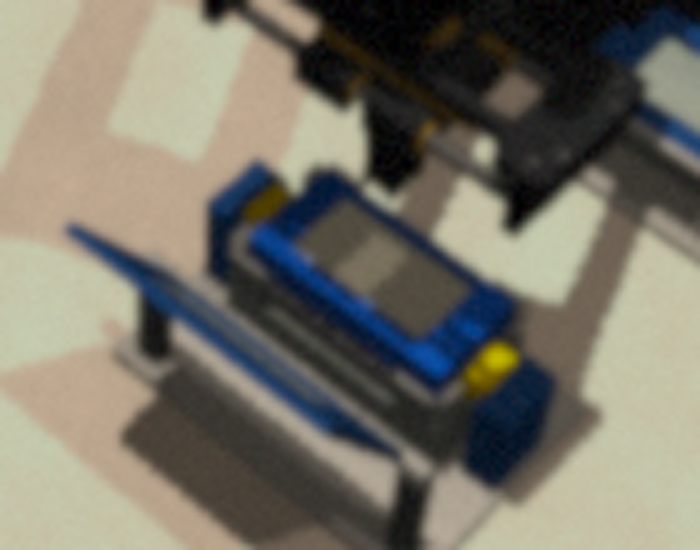

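The cassette lies level in the mouth, label up, between both yellow catches (crop (265,200) and (490,360)). Now I press at its centre.

Run:
```python
from h import *
M=[.4960,.1553]
env.move_linear([*M,.098-OFF],rate=.15)
log=[]
for z,f in((.084,18),(.075,22),(.068,24),(.062,26),(.0565,28)):
    h=env.move_linear([*M,z-OFF],rate=.03,until_force=f)
    s=env.read_state();print(h,round(s["t"],2),(s["eef_pos"]+[0,0,OFF]).round(4),s["wrist_force"].round(1),s["torque"].round(2))
    if h:break
env.hold(.2)
s=env.read_state();print((s["eef_pos"]+[0,0,OFF]).round(4),s["wrist_force"].round(1))
im=env.read_camera("scene");crop("scene",(312,220),140,110,5,f"pics/m4.png",im)
```

```text
False 24.75 [0.4972 0.1555 0.0851] [-0.3  0.3  5.2] [ 0.11 -0.13  0.02]
False 25.2 [0.4981 0.1558 0.0764] [3.1 1.4 4.9] [ 0.35 -0.62 -0.03]
False 25.58 [0.4981 0.1558 0.0695] [1.4 0.3 6.1] [ 0.33 -0.54  0.03]
False 25.93 [0.4982 0.1558 0.0637] [1.  1.2 7.7] [ 0.31 -0.42  0.04]
False 26.27 [0.4982 0.1558 0.0584] [ 0.4  1.9 10.3] [ 0.21 -0.17 -0.02]
[0.4982 0.1558 0.0585] [ 0.5  1.1 11.3]
```

View pics/m4.png

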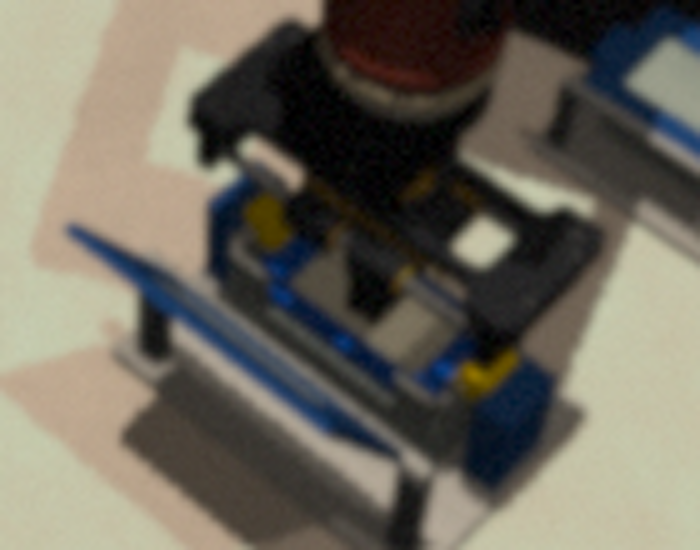

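The top is at about 58.5 mm with 11 N and going down evenly. I press a little deeper into the spare travel, then back off and look.

Run:
```python
from h import *
M=[.4965,.1555]
h=env.move_linear([*M,.0535-OFF],rate=.02,until_force=14)
env.hold(.2)
s=env.read_state();print(h,round(s["t"],2),(s["eef_pos"]+[0,0,OFF]).round(4),s["wrist_force"].round(1))
for z in(.0575,.0605,.064,.07):
    env.move_linear([*M,z-OFF],rate=.03)
    s=env.read_state();print((s["eef_pos"]+[0,0,OFF]).round(4),s["wrist_force"].round(1))
env.move_linear([*M,.15-OFF],rate=.2)
im=env.read_camera("scene");crop("scene",(312,220),140,110,5,f"pics/m5.png",im);cv2.imwrite("pics/m5f.png",im[:,:,::-1])
print(env.read_state()["t"])
```

```text
False 27.02 [0.4983 0.1558 0.0554] [-1.2  0.7 11.1]
[0.4982 0.1558 0.0594] [-0.4  0.2 10.7]
[0.4963 0.1554 0.0603] [ 1.1 -0.5  6.4]
[0.4961 0.1554 0.0637] [-0.2 -0.1 -0. ]
[0.4968 0.1555 0.0703] [ 0.2 -0.2  0.1]
28.7667
```

View pics/m5.png

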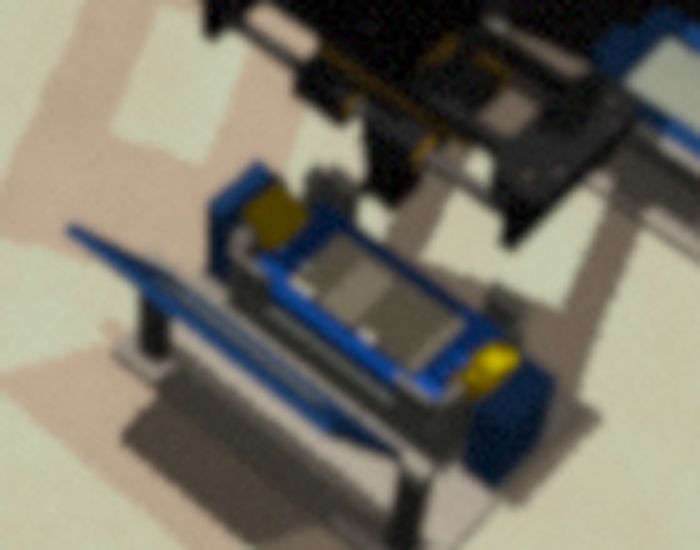

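Both yellow catches lie over the cassette's ends (crop (275,215), (490,365)), and the label is at about (318,225), matching the old grey label at z = 60 mm. Contact on release ended at about 61 mm, so it is caught. Now I fold the cover from behind, in an arc about the hinge.

Run:
```python
from h import *
im=cv2.imread("pics/m5f.png")[:,:,::-1].copy()
a=np.radians(-11);ex=np.array([np.cos(a),np.sin(a)]);M=np.array([.4958,.1553])
def W(x,z): return [*(M+ex*x/1000),z/1000-OFF]
env.move_linear(W(0,290),rate=.3)
env.move_linear(W(185,290),rate=.3)
h=env.move_linear(W(185,165),rate=.2,until_force=6)
s=env.read_state();print(h,s["t"],(s["eef_pos"]+[0,0,OFF]).round(4),s["wrist_force"].round(1))
im=env.read_camera("scene");crop("scene",(290,215),150,120,5,"pics/v1.png",im)
```

```text
False 30.925 [0.6781 0.1203 0.167 ] [ 0.4 -0.2  0.3]
```

View pics/v1.png

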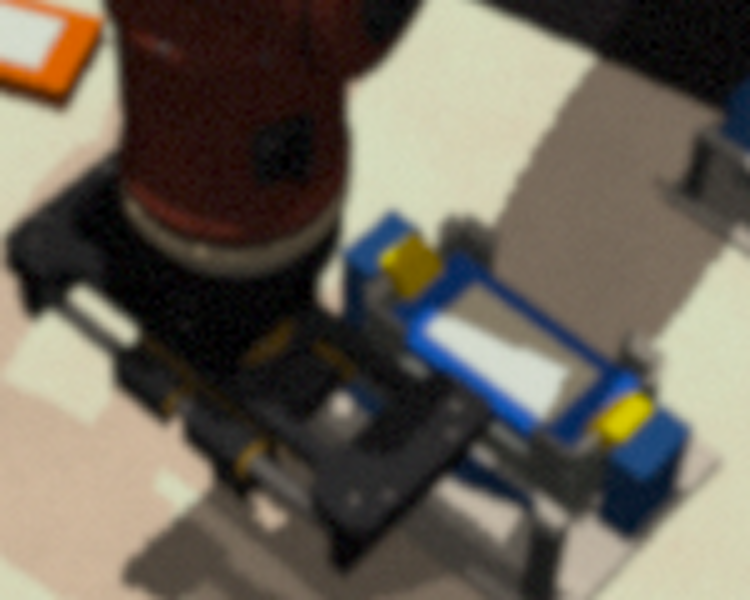

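The gripper is behind the cover, and the cassette sits flat under both catches. I push the cover over.

Run:
```python
from h import *
a=np.radians(-11);ex=np.array([np.cos(a),np.sin(a)]);M=np.array([.4958,.1553])
def W(x,z): return [*(M+ex*x/1000),z/1000-OFF]
def rep(k,h):
    s=env.read_state();p=s["eef_pos"];print(k,h,round(s["t"],2),round(float((p[:2]-M)@ex)*1000,1),round((p[2]+OFF)*1000,1),s["wrist_force"].round(1))
h=env.move_linear(W(86,165),rate=.12,until_force=15); rep("up",h)
if not h:
  for th in(80,70,60,50,40):
    t=np.radians(th); r=82+ (80-th)*.3
    x=72-r*np.cos(t)+4*np.sin(t)+9.5; z=86+r*np.sin(t)+4*np.cos(t)
    h=env.move_linear(W(x,z),rate=.12,until_force=15); rep(th,h)
    if h:break
im=env.read_camera("scene");crop("scene",(300,215),150,120,5,"pics/v2.png",im)
```

```text
up False 31.95 86.2 165.0 [-0.1  0.4 -0.1]
80 False 32.23 71.1 167.2 [-1.2 -0.1  1. ]
70 False 32.5 56.1 167.1 [ 1.7  0.4 -0.1]
60 False 32.78 40.9 164.1 [ 0.5  0.5 -0.4]
50 False 33.07 26.0 158.1 [-0.2 -0.8 -0. ]
40 False 33.36 11.9 149.3 [-1.3 -0.2  0.2]
```

View pics/v2.png

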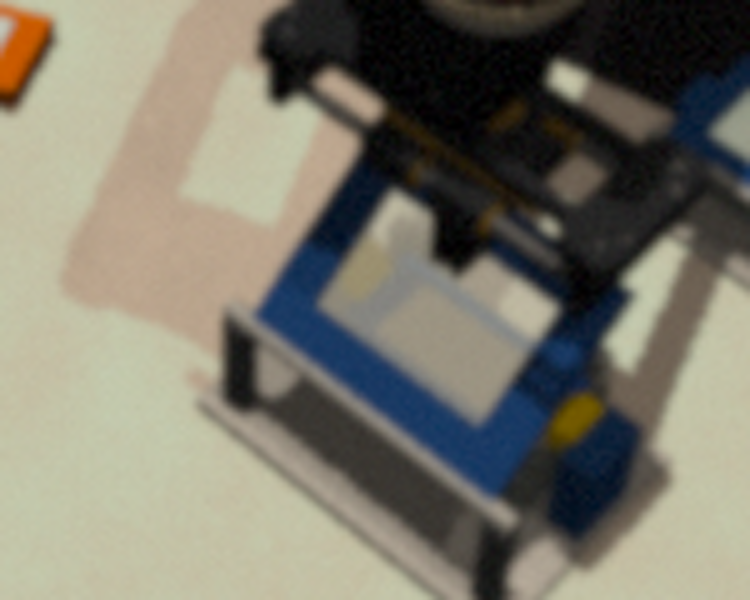

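The cover has followed to about 40° and is now over the well. I carry on down the arc until it stops.

Run:
```python
from h import *
a=np.radians(-11);ex=np.array([np.cos(a),np.sin(a)]);M=np.array([.4958,.1553])
def W(x,z): return [*(M+ex*x/1000),z/1000-OFF]
def rep(k,h):
    s=env.read_state();p=s["eef_pos"];print(k,h,round(s["t"],2),round(float((p[:2]-M)@ex)*1000,1),round((p[2]+OFF)*1000,1),s["wrist_force"].round(1))
for th in(30,20,10,4):
    t=np.radians(th); r=82+(80-th)*.3
    x=72-r*np.cos(t)+4*np.sin(t)+4; z=86+r*np.sin(t)+4*np.cos(t)
    h=env.move_linear(W(x,z),rate=.1,until_force=15); rep(th,h)
    if h:break
h=env.move_linear(W(x,84),rate=.03,until_force=12); rep("press",h)
env.hold(.2);rep("hold",h)
env.move_linear(W(x,300),rate=.3)
env.move_linear(W(-110,300),rate=.3)
for n,c in(("scene",(305,220)),("top",(256,205))):
    im=env.read_camera(n);cv2.imwrite(f"pics/e{n}.png",im[:,:,::-1]);crop(n,c,150,120,5,f"pics/e{n}c.png",im)
```

```text
30 False 33.77 -6.2 137.9 [ 0.4 -0.9  0.2]
20 False 34.1 -17.0 123.6 [ 0.5  0.3 -0.6]
10 False 34.43 -25.3 107.4 [0.1 0.6 0.1]
4 False 34.69 -28.7 97.0 [-0.3  0.4 -0.3]
press True 35.05 -27.6 89.8 [-3.  -0.8  7.2]
hold True 35.25 -27.6 89.9 [-2.5 -0.8  7. ]
```

View pics/escenec.png

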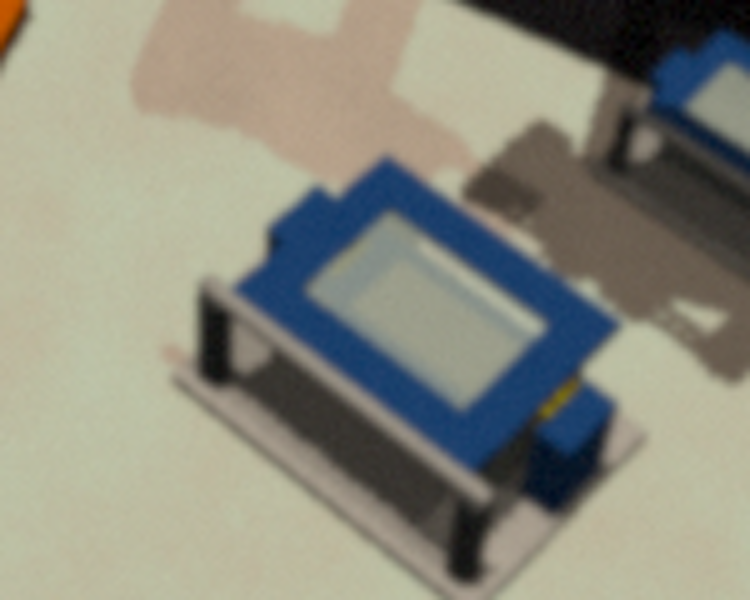

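View pics/escene.png

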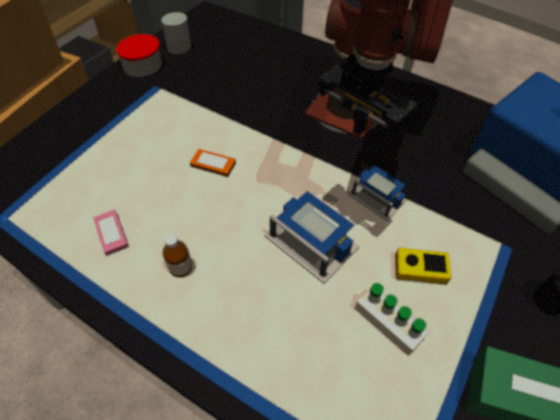

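The cover lies flat over the well, and the orange cassette (213,162), bottle, meter and rack are where they were. One check on the cover's free corners before handing in.

Run:
```python
from h import *
a=np.radians(-11);R=np.array([[np.cos(a),-np.sin(a)],[np.sin(a),np.cos(a)]]);M=np.array([.4958,.1553])
for p in[(388,155),(622,325)]:
    uv=(p[0]/5+230,p[1]/5+160)
    P=onplane("scene",[uv],.09)[0]; print(R.T@(P[:2]-M)*1000)
    print([proj("scene",[[*(M+R@np.array([.072-.118*np.cos(t),y])),.09+.118*np.sin(t)]])[0].round(1).tolist() for t in(0,.08) for y in(-.075,.075)],uv)
s=env.read_state();print(s["t"],s["eef_pos"],s["wrist_force"].round(1),s["qd"].round(1))
env.hold(.3);env.hand_in()
```

```text
[-44.8345427  -71.03548714]
[[306.7, 189.9], [354.1, 223.5], [306.8, 187.6], [354.6, 221.4]] (307.6, 191.0)
[-43.01777951  78.0703307 ]
[[306.7, 189.9], [354.1, 223.5], [306.8, 187.6], [354.6, 221.4]] (354.4, 225.0)
36.625 [0.38769343 0.17603763 0.27028054] [ 0.3 -0.2  0.1] [-0.4  0.7 -1.   0.   0.2  0. ]
the job is handed in; nothing more can be done
```

I loaded the blue cassette into the magazine, pressed it under both catches, shut the cover and handed the job in at about 37 s. The hand-in gives no verdict, so the outcome rests on my own checks.

- **Grasp:** The first grasp closed on nothing. A touch test on the cassette's 20 mm top showed the real fingertips about 28 mm higher than the reported position. I corrected for that, and the second grasp held.
- **Loading:** The cassette was laid in label up and seated at about 69 mm. I pressed it at its centre until its top was about 55 mm above the bench. The force I read while pressing was about 11 N, at the low end of the expected 11 to 16 N.
- **Catches:** On release, contact ended between about 60 and 64 mm. The picture with the cover still open showed the cassette flat, with both yellow catches over its ends. I judged this from the picture and the force, because the catch and follower joints could not be read directly.
- **Cover:** It stopped firmly with the fingertip at about 90 mm, its shut height. Its free corners were within 1 to 2 pixels of where the shut cover should appear, and further from where they would be at 0.08 rad open. The height scale comes from the touch correction, so it is good to about 1 to 2 mm.
- **Other things:** The orange cassette, bottle, meter and rack looked unmoved in the last scene picture; I did not measure them again. The arm was clear of everything when I handed in.

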